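Check a wax block's face with the hand magnifier at the macro stand

ROBOT

A 7-joint arm with a two-finger parallel gripper is mounted at the origin on the work surface. World frame = base frame: x ahead of the robot, y to its left, z up, the work surface at z = 0. Lengths are in m, angles in rad, forces in N, time in s.
With the tool pointing down it reaches from about 0.425 to 0.825 m from the base axis. Payload 3.6 kg.
Tool frame: the origin (TCP) lies between the finger pads; the fingertips stand 25 mm ahead of it and the grasp point (between the pads) lies 6 mm ahead of it (tip_extent is the distance from the TCP to the fingertips, in m); y points along the fingers, x is the direction in which the jaws open and shut, and the axes are right-handed (so a half turn about y gives the same grasp; the last joint's range is limited). The gripper opens to 93 mm and grips with 3 to 60 N. Pads are 15 mm wide; open, the fingers measure 128 mm over their backs; the gripper's body (75 mm by 188 mm) begins 65 mm behind the grasp point.
Start: joints at [1.196, 0.615, -0.013, 1.423, 0.008, 1.103, -0.04], TCP at [0.222, -0.611, 0.244] pointing down, gripper open.
Joint ranges: [-3.12, 3.12], [-0.3, 2.06], [-1.34, 1.32], [0.26, 2.42], [-1.36, 4.5], [0.01, 1.98], [-2.84, 2.84]. Speed limits (rad/s): [2.79, 2.79, 3.14, 3.14, 3.14, 3.14, 3.14].

INTERFACE

Orientations are given as a unit quaternion [x, y, z, w].
In Python, from station import * gives the robot as it stands.
- The arm moves only by the tool servo_tool, never from a script. Its argument "rows" is a list of rows, each a list of 3 entries, a list of its own where there are three numbers: the opening in per cent of the stroke, from 0 (shut) to 100 (fully open), then the shift along the tool's x, y, z in m, then the turn, a rotation vector about the tool's x, y, z in degrees. A call has 1 to 8 rows; each row is the pose to reach, as a shift and turn from the pose commanded when the call began, along the tool's axes at that moment; what a row does not reach only later rows make up. A row lasts 1/10 s, in which the tool goes at most 50 mm and 8.59 degrees, less where a joint would pass 70% of its speed; a pose out of reach is approached as far as the arm can. A call with a gripper value outside its range is refused whole. The fingers move at their own pace and stop on an object; "newtons" is the grip in N (left out, the last holds). Time passes only in rows, so rows that repeat a pose let the fingers close. It gives the time, the measured TCP pose, the force and the opening at its end, in the units of the state.
- observe(): the state, without advancing time (a new reading comes with each control period).
- camera(name): name is "side" or "top" or "wrist"; returns a dict with "frame" (420x560x3 uint8, red, green, blue), "depth" (420x560 float32, m along the optical axis (not along the pixel's ray), 0 where there is no reading), "fx", "fy", "cx", "cy" (pixels), "k1" (the pictures are not rectified: a ray, as slopes to the right and down, at radius r is drawn at 1 + k1 r^2 times it, then the intrinsics apply), "rvec" (rotation vector, rad) and "tvec" (3), from world to camera coordinates, as OpenCV has them; the wrist camera has in their place "T_tool_cam" (4x4, takes a point from camera to tool coordinates, whose origin is the TCP and whose axes are the tool frame's). Camera axes: x right, y down, z forward; pixel columns grow to the right and rows downward; lengths in m; the calibration is good to about 2 mm. A picture is of the moment at which its call begins: read the wrist's pose just before it.
- finish_job(): hands the job in, once; it reports no verdict.
The state is a dict: "t": time; "qpos": joint angles; "joint_vel": joint speeds; "joint_torque": joint torques, N m; "position": TCP position; "ee_rot": TCP orientation; "wrist_force": force on the tool from outside, world axes, zero at the start; "wrist_torque": the same for the moment, N m; "width": finger opening in m.
Only numpy, scipy, OpenCV 4.12 (cv2) and the standard library are available. Lean on these libraries where they do the work, as an engineer would, in place of code of your own. Each camera call takes 0.05 s, during which the arm holds its last target. There are 200 camera calls.

TASK

Pick up the cassette that holds the wax block, set it down gently, wax face up, flat and centred on top of the small pillar of the macro stand, and let go of it. Then take the hand magnifier by its handle and hold its lens level and centred over the block, with the rim's mid-line at the height of the stand's pointer, touching neither block nor stand with it: finish there, still holding the magnifier steady in the air. Leave the pointer as it is set and everything else on the bench where it is.

Things in the scene. Friction and masses are not known exactly. Their poses are not given: they have to be found in the camera images.
- block_centre (a point): Centre of the wax cassette: white plastic, 40 mm long (x), 28 mm wide (y), 8 mm high, with off-white wax 31 x 25 mm standing 6 mm above it; 14 mm high in all, 25 g. This point is 7 mm above its underside; z points up out of the wax. It lies on a mat (2 mm) in a row of three cassettes about 85 mm apart; the others have no wax. Grasp it across the 28 mm by its plastic edge.
- pillar_top (a point): Centre of the flat top of the fixed macro stand's pillar, 30 mm in diameter, 75 mm above the bench. x points level from the pillar to the stand's upright steel column (22 mm in diameter, 235 mm tall), 125 mm from axis to axis. The grey base plate, 18 mm thick, reaches 75 mm to -x and to either side and 155 mm to +x.
- index_tip (a point): Tip, at half its thickness, of the pointer that marks the focal height: a level steel finger 4 mm thick, 5 mm wide at the tip, reaching 38 mm towards the pillar out of a black collar (38 mm across, 18 mm high) clamped on the column. The tip is 68 mm from the pillar's axis, on +x of pillar_top; its height above the bench varies from 150 to 190 mm. The collar slides only if pushed.
- lens_centre (a point): Centre of the hand magnifier's lens, at the mid-line of its rim (a thin steel line): round black rim 72 mm in diameter, 18 mm thick, clear lens. This point is 9 mm above the rim's underside. x points from the handle to the lens, z up along the lens's axis. The magnifier (about 130 g) lies flat on a mat 2 mm thick, its handle's underside level with the rim's.
- handle_grip (a point): Place to grip the magnifier: its straight grey handle is 18 mm wide (y), 22 mm high, flat-sided, and runs along x from 48 to 148 mm behind the lens centre. This point is on the handle's axis, half-way up (11 mm above its underside), 85 mm behind the lens centre and 2 mm higher. The balance point lies between this point and the lens.
- magnifier: The whole hand magnifier; its origin is under the lens centre, on the rim's underside; axes as lens_centre.
- wax_cassette: The whole wax cassette; its origin is the centre of its underside; axes as block_centre.
- stand: The fixed macro stand with pillar, column and pointer; its origin is on the bench under the pillar's axis, axes as pillar_top.
- mat_a: Grey-green mat 260 x 140 x 2 mm fixed on the bench, on which the magnifier lies; origin: centre of its underside.
- mat_b: Grey-green mat 260 x 140 x 2 mm fixed on the bench, on which the three cassettes lie; origin: centre of its underside. Which side of the stand each mat is on differs.
- empty_cassette: Bystander: an open, empty white cassette 40 x 28 x 8 mm, in the row with the wax cassette; origin: centre of its underside.
- lidded_cassette: Bystander: a white cassette with a slotted lid, 40 x 28 x 9 mm, in the same row; origin: centre of its underside.
- forceps: Bystander: steel forceps 130 x 10 x 10 mm lying on the bench in front of the stand (towards the robot); origin: centre of the underside.
- dropper_bottle: Bystander: amber bottle 44 mm in diameter, 95 mm tall, behind the stand; origin: centre of its underside.
- slide_box: Bystander: closed slide box 85 x 100 x 36 mm behind the stand; origin: centre of its underside.
- specimen_jar: Bystander: clear jar with white lid, 60 mm in diameter, 75 mm tall, at the back left; origin: centre of its underside.
- block_carton: Bystander: cardboard carton 75 x 130 x 45 mm at the right; origin: centre of its underside.
- slide_tray: Bystander: aluminium tray of slides 200 x 110 x 14 mm at the left; origin: centre of its underside.
Mind the look-alikes: they are no part of the job. What is shaped like the wax_cassette but green is not meant.

How it is judged:
By the outcome, as a careful person would: the job done as asked, in the order asked, and still so for the second after the job is handed in, while the arm keeps its last pose, push and grip.
It also fails if it takes over 72 s, if anything falls off the work surface, if the arm or the gripper's body presses on something with over 40 N, if the wrist force passes 120 N, or if a joint passes its speed limit or range.

## Working session

There is one attempt and no reset: what is moved stays moved. The work goes in short steps, Python scripts to look and compute and a tool call to move; the robot and the scene stay as the last step left them, time stands still between calls to the robot, and variables do not carry over. Pictures are saved under pics/ and viewed, about 8 in all and at most 12, crops included, and the job is handed in when it is done.

Besides the shell and the picture viewer there is one more tool, called after "Call:" as name(argument=value, ...), one argument or row to a line, values as JSON. servo_tool: Moves the arm, as the interface text tells. Its arguments: {"type":"object","properties":{"rows":{"type":"array"},"newtons":{"type":"number"}},"required":["rows"]}

```bash
mkdir -p pics; ls; cat > h.py <<'E'
from station import *
import numpy as np, cv2
from scipy.spatial.transform import Rotation as R
def snap(name,fn=None):
    s=observe(); c=camera(name)
    if name=="wrist":
        T=np.eye(4); T[:3,:3]=R.from_quat(s["ee_rot"]).as_matrix(); T[:3,3]=s["position"]
        W=T@np.array(c["T_tool_cam"])
    else:
        W=np.eye(4); M=cv2.Rodrigues(np.array(c["rvec"],float))[0]; W[:3,:3]=M.T; W[:3,3]=-M.T@np.array(c["tvec"],float).ravel()
    c["W"]=W
    np.savez("last_%s.npz"%name,**{k:v for k,v in c.items()})
    if fn: cv2.imwrite("pics/"+fn,c["frame"][:,:,::-1])
    return c
def load(name): return dict(np.load("last_%s.npz"%name))
def ray(c,u,v):
    K=np.array([[c["fx"],0,c["cx"]],[0,c["fy"],c["cy"]],[0,0,1]],float)
    p=cv2.undistortPoints(np.array([[[u,v]]],float),K,np.array([float(c["k1"]),0,0,0]))[0,0]
    return np.array([p[0],p[1],1.])
def onz(c,u,v,z):
    d=c["W"][:3,:3]@ray(c,u,v); o=c["W"][:3,3]; return o+d*(z-o[2])/d[2]
def dep(c,u,v,k=1):
    D=c["depth"][v-k:v+k+1,u-k:u+k+1]; D=D[D>0]
    return c["W"][:3,:3]@(ray(c,u,v)*np.median(D))+c["W"][:3,3]
def proj(c,P):
    M=c["W"][:3,:3].T; q=M@(np.array(P)-c["W"][:3,3]); x=q[:2]/q[2]; x=x*(1+c["k1"]*(x@x))
    return [c["fx"]*x[0]+c["cx"],c["fy"]*x[1]+c["cy"]]
E
python3 - <<'E'
from h import *
a=snap("top","top0.png"); b=snap("side","side0.png")
s=observe(); print({k:np.round(s[k],3) for k in("t","position","ee_rot","width","wrist_force")}, a["W"].round(3), b["W"].round(3))
E
```

```text
pics
{'t': np.float64(0.1), 'position': array([ 0.222, -0.61 ,  0.243]), 'ee_rot': array([-0.579,  0.406, -0.405,  0.58 ]), 'width': np.float64(0.093), 'wrist_force': array([-0.45 ,  0.653, -0.274])} [[ 0.022 -0.988  0.155  0.264]
 [-1.    -0.024 -0.01   0.021]
 [ 0.014 -0.155 -0.988  1.974]
 [ 0.     0.     0.     1.   ]] [[-0.989 -0.092  0.118  0.394]
 [-0.149  0.559 -0.816  1.016]
 [ 0.009 -0.824 -0.567  0.817]
 [ 0.     0.     0.     1.   ]]
```

View pics/top0.png

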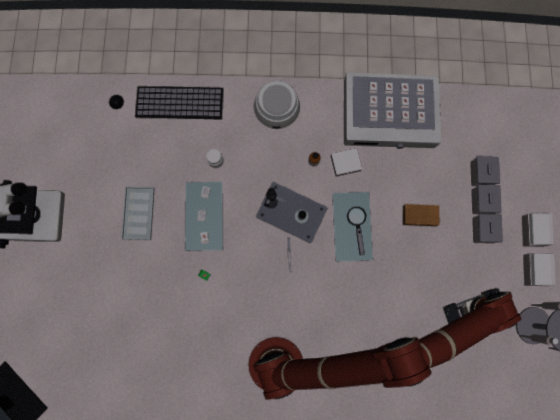

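View pics/side0.png

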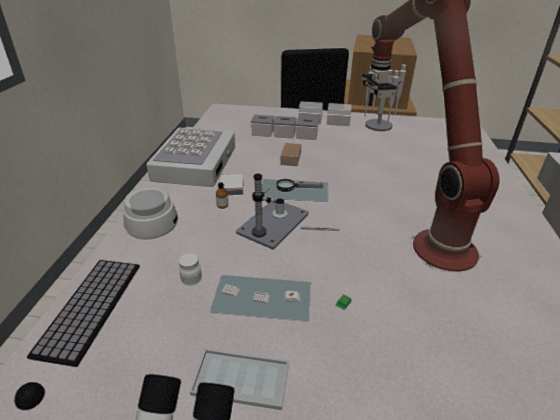

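The top view shows the stand at (300,213), with the cassettes at (205,192), (201,215) and (204,238) on the left mat and the magnifier at (357,216) on the right mat. The green decoy is at (204,275). Of the three white cassettes, the one at top (204,238) / side (292,296) looks like the wax one. I'll confirm with an enlarged crop.

```bash
python3 - <<'E'
from h import *
b=load("side"); a=load("top")
f=lambda c,x,y,w,h,k:cv2.resize(c["frame"][y:y+h,x:x+w,::-1],None,fx=k,fy=k,interpolation=cv2.INTER_CUBIC)
A=f(b,210,270,133,60,6)  # 798x360
B=f(a,180,175,200,80,4)  # 800x320
im=np.vstack([A[:260],np.zeros((10,798,3),np.uint8),B[:,:798]]); cv2.imwrite("pics/crop1.png",im); print(im.shape)
for n,u,v in[("casA",205,192),("casB",201,215),("casC",204,238),("pil",302,215),("lens",357,216),("hand",361,243),("col",270,197)]:
    print(n,dep(a,u,v,0).round(3),onz(a,u,v,0.012).round(3))
E
```

```text
(590, 798, 3)
casA [0.628 0.281 0.003] [0.627 0.28  0.012]
casB [0.54  0.292 0.005] [0.539 0.291 0.012]
casC [0.452 0.275 0.021] [0.453 0.276 0.012]
pil [ 0.539 -0.083  0.076] [ 0.548 -0.086  0.012]
lens [ 0.549 -0.292  0.019] [ 0.55  -0.293  0.012]
hand [ 0.447 -0.307  0.02 ] [ 0.448 -0.308  0.012]
col [0.582 0.034 0.188] [0.614 0.035 0.012]
```

View pics/crop1.png

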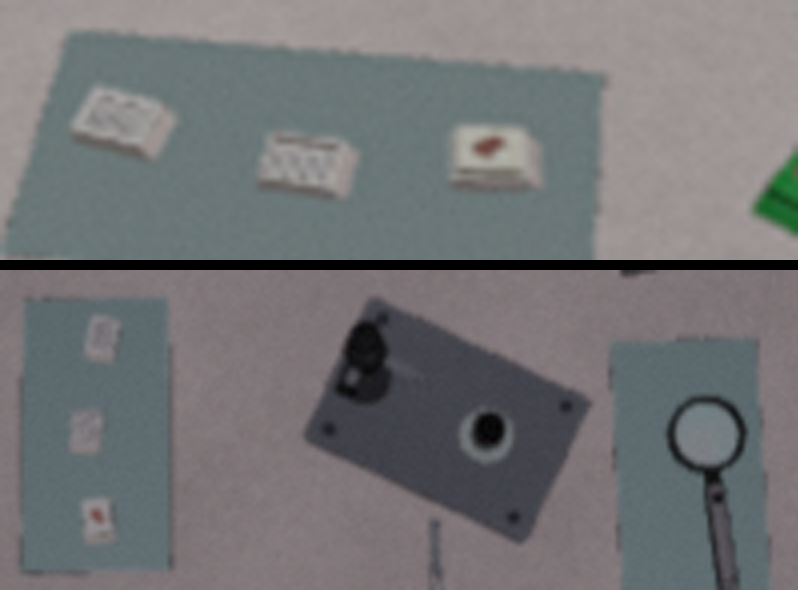

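Confirmed: side-crop cassette (490,155), which is top (204,238), has off-white raised wax with a red specimen. The other two are slotted/open without wax, and the green one is a decoy. Now I'll work out the moves.

```bash
cat >> h.py <<'E'
def Rdown(phi):
    "tool y down, jaw axis x at heading phi (deg) in world"
    p=np.radians(phi); x=np.array([np.cos(p),np.sin(p),0]); y=np.array([0,0,-1.]); return np.c_[x,y,np.cross(x,y)]
def go(P,phi=None,s=None):
    s=s or observe(); M=R.from_quat(s["ee_rot"]).as_matrix(); d=M.T@(np.array(P)-s["position"])
    r=np.zeros(3) if phi is None else np.degrees(R.from_matrix(M.T@Rdown(phi)).as_rotvec())
    print("shift",d.round(4),"turn",r.round(2),"rows",max(np.linalg.norm(d)/.05,np.linalg.norm(r)/8.59).round(1)); return d,r
def st():
    s=observe(); M=R.from_quat(s["ee_rot"]).as_matrix()
    print("t",round(float(s["t"]),2),"p",np.round(s["position"],4),"jaw",np.degrees(np.arctan2(M[1,0],M[0,0])).round(2),"tilt",M[2].round(4),"F",np.round(s["wrist_force"],2),"w",round(float(s["width"]),4),"q",np.round(s["qpos"],2)); return s
E
python3 - <<'E'
from h import *
s=st(); c=snap("wrist"); print(c["T_tool_cam"].round(3))
a=load("top")
print("coltop",onz(a,272,192,.235).round(3),"piltop",onz(a,302,214.75,.075).round(3))
# plate corners z=.018 read from crop
for u,v in[(375,298),(591,403),(522,542),(306,437)]: print(onz(a,180+u/4,175+(v-270)/4,.018).round(3))
for P in[(.45,-.35,.36),(.55,0.,.38),(.45,.28,.25)]: go(P,-10)
E
```

```text
t 0.1 p [ 0.222  -0.6103  0.2426] jaw -70.01 tilt [-0.0022 -1.     -0.    ] F [-0.45  0.65 -0.27] w 0.093 q [ 1.2   0.62 -0.01  1.42  0.01  1.1  -0.04]
[[ 1.    -0.    -0.    -0.   ]
 [ 0.    -0.252  0.968 -0.141]
 [-0.    -0.968 -0.252  0.071]
 [ 0.     0.     0.     1.   ]]
coltop [0.591 0.027 0.235] piltop [ 0.54  -0.083  0.075]
[0.67  0.022 0.018]
[ 0.575 -0.182  0.018]
[ 0.444 -0.119  0.018]
[0.537 0.083 0.018]
shift [-0.1669 -0.1169  0.3033] turn [-5.000e-02 -6.001e+01 -1.000e-01] rows 7.3
shift [-0.4617 -0.1364  0.5169] turn [-5.000e-02 -6.001e+01 -1.000e-01] rows 14.1
shift [-0.7588 -0.0058  0.5187] turn [-5.000e-02 -6.001e+01 -1.000e-01] rows 18.4
```

Call:
servo_tool(
  rows=[
    [100,[-0.167,-0.117,0.303],[0,-60,0]],
    [100,[-0.167,-0.117,0.303],[0,-60,0]],
    [100,[-0.167,-0.117,0.303],[0,-60,0]],
    [100,[-0.167,-0.117,0.303],[0,-60,0]],
    [100,[-0.167,-0.117,0.303],[0,-60,0]],
    [100,[-0.167,-0.117,0.303],[0,-60,0]],
    [100,[-0.167,-0.117,0.303],[0,-60,0]],
    [100,[-0.167,-0.117,0.303],[0,-60,0]],
  ],
)

```text
t: 0.95
position: [0.4544, -0.3445, 0.3626]
ee_rot: [-0.704, 0.056, -0.06, 0.706]
wrist_force: [0.8, 0.4, -0.3]
width: 0.0934
```

```bash
python3 - <<'E'
from h import *
st(); go((.48,.0,.38),45)
E
```

```text
t 0.95 p [ 0.4544 -0.3445  0.3626] jaw -9.36 tilt [ 0.0051 -1.      0.0029] F [ 0.76  0.44 -0.33] w 0.0934 q [ 0.83  0.41 -0.34  1.46  0.14  1.29  0.32]
shift [-0.0308 -0.0165  0.3441] turn [-2.000e-02 -5.436e+01  3.500e-01] rows 6.9
```

Call:
servo_tool(
  rows=[
    [100,[-0.031,-0.016,0.344],[0,-54.5,0]],
    [100,[-0.031,-0.016,0.344],[0,-54.5,0]],
    [100,[-0.031,-0.016,0.344],[0,-54.5,0]],
    [100,[-0.031,-0.016,0.344],[0,-54.5,0]],
    [100,[-0.031,-0.016,0.344],[0,-54.5,0]],
    [100,[-0.031,-0.016,0.344],[0,-54.5,0]],
    [100,[-0.031,-0.016,0.344],[0,-54.5,0]],
    [100,[-0.031,-0.016,0.344],[0,-54.5,0]],
  ],
)

```text
t: 1.75
position: [0.4786, 0.001, 0.3773]
ee_rot: [-0.652, -0.272, 0.271, 0.654]
wrist_force: [0.6, -0.2, -0.5]
width: 0.093
```

```bash
python3 - <<'E'
from h import *
st(); go((.46,.276,.25),87)
E
```

```text
t 1.75 p [0.4786 0.001  0.3773] jaw 45.16 tilt [ 0.0036 -1.      0.002 ] F [ 0.65 -0.21 -0.51] w 0.093 q [ 0.46  0.28 -0.68  1.66  0.18  1.27  0.54]
shift [0.1814 0.1284 0.2068] turn [-3.000e-02 -4.184e+01  2.400e-01] rows 6.1
```

Call:
servo_tool(
  rows=[
    [100,[0.181,0.128,0.207],[0,-42,0]],
    [100,[0.181,0.128,0.207],[0,-42,0]],
    [100,[0.181,0.128,0.207],[0,-42,0]],
    [100,[0.181,0.128,0.207],[0,-42,0]],
    [100,[0.181,0.128,0.207],[0,-42,0]],
    [100,[0.181,0.128,0.207],[0,-42,0]],
    [100,[0.181,0.128,0.207],[0,-42,0]],
    [100,[0.181,0.128,0.207],[0,-42,0]],
  ],
)

```text
t: 2.55
position: [0.463, 0.268, 0.2475]
ee_rot: [-0.515, -0.484, 0.486, 0.515]
wrist_force: [-0.6, -0.9, -1.0]
width: 0.0928
```

```bash
python3 - <<'E'
from h import *
st(); c=snap("wrist"); u,v=proj(c,(.452,.276,.01)); print(u,v)
x,y=int(np.clip(u-100,0,360)),int(np.clip(v-75,0,270)); print(x,y)
cv2.imwrite("pics/w1.png",cv2.resize(c["frame"][y:y+150,x:x+200,::-1],None,fx=4,fy=4,interpolation=cv2.INTER_CUBIC))
E
```

```text
t 2.55 p [0.463  0.268  0.2475] jaw 86.51 tilt [-0.002  -1.      0.0019] F [-0.6  -0.88 -0.99] w 0.0928 q [-0.05  0.54 -0.81  1.73  0.44  1.06  0.5 ]
281.6216433305753 171.95964484557297
181 96
```

View pics/w1.png

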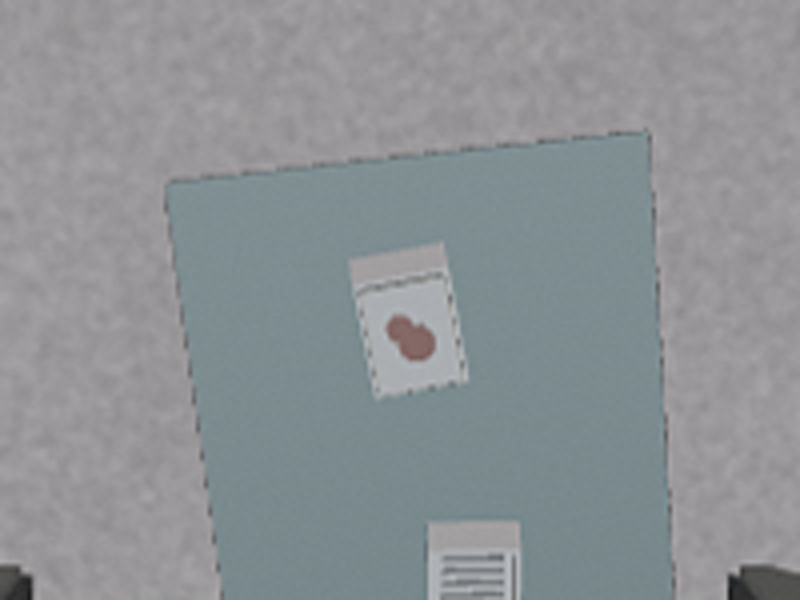

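```bash
python3 - <<'E'
from h import *
c=load("wrist")
g=lambda u,v,z:onz(c,181+u/4,96+v/4,z)
for n,q,z in[("wax16",[(358,290),(446,272),(467,381),(377,398)],.016),("pl10",[(350,258),(443,242),(467,381),(377,398)],.010),("pl2",[(350,258),(443,242),(467,381),(377,398)],.002)]:
    P=np.array([g(u,v,z) for u,v in q]); print(n,P.round(4).tolist(),"sides",np.linalg.norm(P-np.roll(P,-1,0),axis=1).round(4),"c",P.mean(0).round(4))
for u,v in[(400,330),(400,280),(420,375)]: print(dep(c,int(181+u/4),int(96+v/4),0).round(4))
cv2.imwrite("pics/w1b.png",cv2.resize(c["frame"][152:204,258:308,::-1],None,fx=11,fy=11,interpolation=cv2.INTER_CUBIC))
P=np.array([dep(c,u,v,0) for v in range(156,198,3) for u in [277,282,287]])
print((P[::3]*1000).round(0).tolist());print((P[1::3]*1000).round(0).tolist())
E
```

```text
wax16 [[0.4464, 0.2636, 0.016], [0.4428, 0.2887, 0.016], [0.4745, 0.2932, 0.016], [0.4779, 0.2671, 0.016]] sides [0.0253 0.032  0.0263 0.0317] c [0.4604 0.2782 0.016 ]
pl10 [[0.4379, 0.2618, 0.01], [0.435, 0.2885, 0.01], [0.4758, 0.2935, 0.01], [0.4793, 0.267, 0.01]] sides [0.0269 0.0411 0.0268 0.0416] c [0.457  0.2777 0.01  ]
pl2 [[0.4388, 0.2616, 0.002], [0.4358, 0.2888, 0.002], [0.4775, 0.2939, 0.002], [0.481, 0.2668, 0.002]] sides [0.0274 0.0419 0.0273 0.0425] c [0.4583 0.2778 0.002 ]
[0.458  0.2749 0.0157]
[0.4448 0.2757 0.0124]
[0.4713 0.2799 0.0148]
[[434.0, 272.0, 2.0], [438.0, 272.0, 3.0], [441.0, 271.0, 8.0], [444.0, 271.0, 10.0], [446.0, 271.0, 15.0], [450.0, 271.0, 14.0], [453.0, 271.0, 15.0], [457.0, 270.0, 16.0], [460.0, 270.0, 17.0], [463.0, 270.0, 16.0], [467.0, 270.0, 17.0], [470.0, 270.0, 17.0], [474.0, 269.0, 16.0], [481.0, 269.0, 0.0]]
[[435.0, 278.0, 3.0], [438.0, 277.0, 5.0], [441.0, 277.0, 7.0], [444.0, 277.0, 9.0], [447.0, 277.0, 16.0], [450.0, 276.0, 17.0], [454.0, 276.0, 15.0], [457.0, 276.0, 16.0], [460.0, 276.0, 16.0], [464.0, 276.0, 17.0], [467.0, 275.0, 16.0], [471.0, 275.0, 16.0], [474.0, 275.0, 16.0], [481.0, 275.0, 2.0]]
```

View pics/w1b.png

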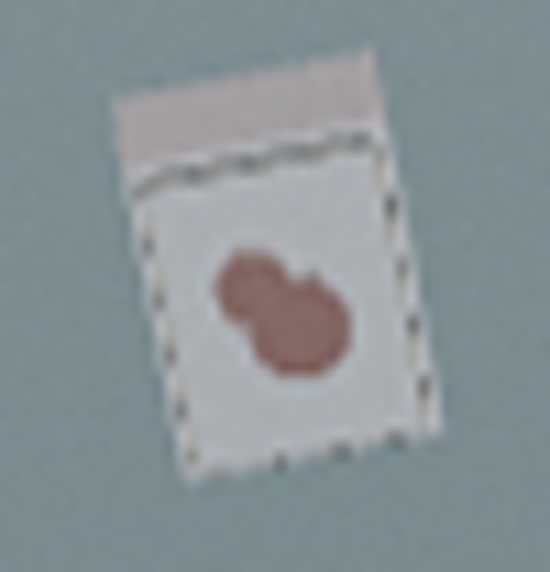

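The crop shows the sloped writing end at top-left (115,100)-(370,50), wax with the specimen, and the far end at (190,480)-(435,435). Centre is about (0.457,0.278), with long-axis heading about 7°.

```bash
python3 - <<'E'
from h import *
st(); go((.4573,.2777,.06),96.8)
E
```

```text
t 2.6 p [0.4639 0.2666 0.2481] jaw 86.35 tilt [-2.2e-03 -1.0e+00  4.0e-04] F [-0.33 -0.46  0.48] w 0.0929 q [-0.04  0.54 -0.81  1.73  0.44  1.06  0.5 ]
shift [0.011  0.1881 0.0072] turn [ -0.04 -10.45  -0.13] rows 3.8
```

Call:
servo_tool(
  rows=[
    [100,[0.011,0.188,0.007],[0,-10.4,0]],
    [100,[0.011,0.188,0.007],[0,-10.4,0]],
    [100,[0.011,0.188,0.007],[0,-10.4,0]],
    [100,[0.011,0.188,0.007],[0,-10.4,0]],
    [100,[0.011,0.188,0.007],[0,-10.4,0]],
    [100,[0.011,0.188,0.007],[0,-10.4,0]],
  ],
)

```text
t: 3.2
position: [0.4584, 0.2783, 0.0616]
ee_rot: [0.47, 0.528, -0.528, -0.469]
wrist_force: [0.3, 1.0, 0.2]
width: 0.0928
```

```bash
python3 - <<'E'
from h import *
for i in range(3): s=st()
go((.4573,.2777,.0295),96.8)
c=snap("wrist","w2.png")
D=c["depth"]; print((D>0).mean())
P=np.array([dep(c,280,v,0) for v in range(150,419,10) if D[v,280]>0]); print((P*1000).round(0).tolist())
E
```

```text
t 3.2 p [0.4584 0.2783 0.0616] jaw 96.69 tilt [-7.0e-04 -1.0e+00 -1.2e-03] F [0.35 0.97 0.19] w 0.0928 q [-0.18  0.78 -0.65  1.92  0.74  0.7   0.4 ]
t 3.2 p [0.4584 0.2783 0.0616] jaw 96.69 tilt [-7.0e-04 -1.0e+00 -1.2e-03] F [0.35 0.97 0.19] w 0.0928 q [-0.18  0.78 -0.65  1.92  0.74  0.7   0.4 ]
t 3.2 p [0.4584 0.2783 0.0616] jaw 96.69 tilt [-7.0e-04 -1.0e+00 -1.2e-03] F [0.35 0.97 0.19] w 0.0928 q [-0.18  0.78 -0.65  1.92  0.74  0.7   0.4 ]
shift [-0.0004  0.0321  0.0012] turn [ 0.07 -0.11 -0.04] rows 0.6
0.9958971088435374
[[408.0, 276.0, -0.0], [413.0, 276.0, 1.0], [419.0, 277.0, 1.0], [426.0, 278.0, 1.0], [432.0, 279.0, 2.0], [438.0, 279.0, 4.0], [443.0, 280.0, 9.0], [447.0, 280.0, 16.0], [453.0, 281.0, 15.0], [459.0, 282.0, 16.0], [465.0, 282.0, 16.0], [472.0, 283.0, 15.0], [486.0, 285.0, 1.0], [492.0, 286.0, 2.0], [500.0, 287.0, 1.0], [429.0, 277.0, 137.0], [430.0, 277.0, 138.0], [433.0, 277.0, 139.0], [526.0, 290.0, 8.0], [537.0, 291.0, 4.0], [546.0, 292.0, 4.0], [554.0, 293.0, 4.0], [437.0, 277.0, 149.0], [438.0, 278.0, 150.0], [437.0, 277.0, 154.0], [437.0, 277.0, 156.0], [436.0, 277.0, 159.0]]
```

View pics/w2.png

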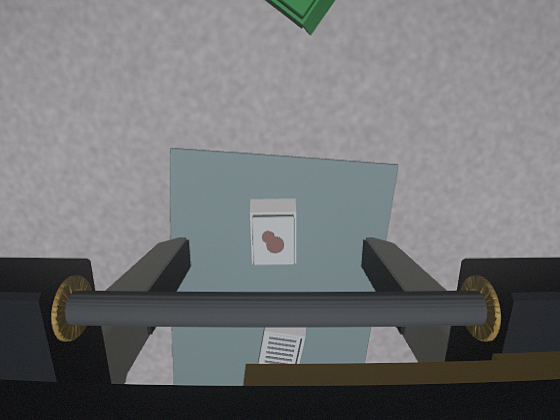

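Wrist view: cassette at (273,235), aligned with and centred between the jaws (190..363). Descending and gripping.

Call:
servo_tool(
  rows=[
    [100,[0,0.015,0.001],[0,0,0]],
    [100,[0,0.031,0.001],[0,0,0]],
    [100,[0,0.031,0.001],[0,0,0]],
    [20,[0,0.031,0.001],[0,0,0]],
    [20,[0,0.031,0.001],[0,0,0]],
    [20,[0,0.031,0.001],[0,0,0]],
    [20,[0,0.031,0.001],[0,0,0]],
    [20,[0,0.031,0.001],[0,0,0]],
  ],
  newtons=15,
)

```text
t: 4.05
position: [0.456, 0.2798, 0.03]
ee_rot: [0.469, 0.529, -0.529, -0.469]
wrist_force: [1.2, -0.0, 0.7]
width: 0.0576
```

Call:
servo_tool(
  rows=[
    [20,[0,0,0],[0,0,0]],
    [20,[0,0,0],[0,0,0]],
    [20,[0,0,0],[0,0,0]],
  ],
)

```text
t: 4.35
position: [0.4558, 0.2796, 0.0296]
ee_rot: [-0.469, -0.529, 0.529, 0.469]
wrist_force: [0.3, -0.1, -0.6]
width: 0.0335
```

Call:
servo_tool(
  rows=[
    [20,[0,0,0],[0,0,0]],
    [20,[0,0,0],[0,0,0]],
    [20,[0,0,0],[0,0,0]],
    [20,[0,0,0],[0,0,0]],
  ],
)

```text
t: 4.75
position: [0.4558, 0.2797, 0.0297]
ee_rot: [0.469, 0.529, -0.529, -0.469]
wrist_force: [-0.7, 1.6, -0.1]
width: 0.0279
```

Call:
servo_tool(
  rows=[
    [20,[0,-0.01,0],[0,0,0]],
    [20,[0,-0.04,0],[0,0,0]],
    [20,[0,-0.08,0],[0,0,0]],
    [20,[0,-0.12,0],[0,0,0]],
    [20,[0,-0.16,0],[0,0,0]],
    [20,[0,-0.19,0],[0,0,0]],
    [20,[0,-0.19,0],[0,0,0]],
    [20,[0,-0.19,0],[0,0,0]],
  ],
)

```text
t: 5.55
position: [0.4558, 0.2794, 0.2204]
ee_rot: [0.469, 0.529, -0.529, -0.469]
wrist_force: [0.0, -0.4, -1.2]
width: 0.0277
```

```bash
python3 - <<'E'
from h import *
s=st()
c=snap("wrist","w3.png")
go((.46,.10,.34),125);go((.515,-.136,.25),145)
E
```

```text
t 5.55 p [0.4558 0.2794 0.2204] jaw 96.88 tilt [-1.0e-04 -1.0e+00 -1.3e-03] F [ 0.   -0.37 -1.25] w 0.0277 q [-0.06  0.58 -0.84  1.77  0.51  1.01  0.6 ]
shift [-0.1783 -0.1205  0.017 ] turn [ -0.07 -28.11  -0.06] rows 4.3
shift [-0.4191 -0.0302 -0.0094] turn [-8.000e-02 -4.811e+01 -4.000e-02] rows 8.4
```

View pics/w3.png

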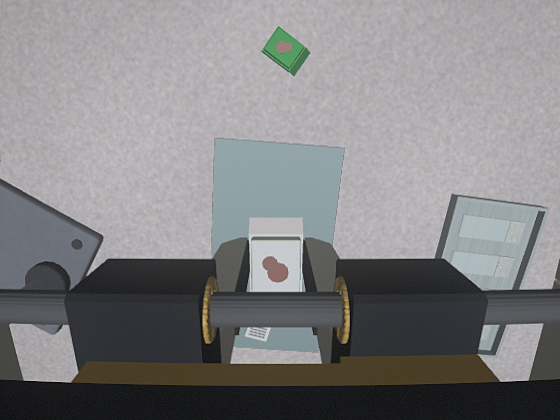

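Cassette is held squarely between the pads at (275,260), width 27.7 mm. Measuring its offset in the hand, then moving on.

```bash
python3 - <<'E'
from h import *
c=load("wrist"); T=c["T_tool_cam"]
for v in range(208,300,4):
    o=[]
    for u in (258,276,294):
        d=c["depth"][v,u]; p=T[:3,:3]@(ray(c,u,v)*d)+T[:3,3]; o.append((p*1000).round(1).tolist())
    print(v,o)
# edges at assumed tool y: underside at tips ~ y=.0275
for u,v,y in[(249,218,.027),(303,218,.027),(250,238,.0135),(302,238,.0135)]:
    r=T[:3,:3]@ray(c,u,v); print(u,v,(T[:3,3]+r*(y-T[1,3])/r[1]).round(4))
E
```

```text
208 [[-19.0, 218.5, -27.0], [1.2, 219.5, -27.3], [21.4, 218.7, -27.1]]
212 [[-19.0, 217.4, -31.4], [1.2, 217.7, -31.4], [21.4, 217.9, -31.5]]
216 [[-19.1, 217.3, -36.0], [1.2, 219.9, -36.8], [21.6, 219.1, -36.5]]
220 [[-8.5, 26.2, 17.3], [0.9, 25.0, 17.7], [10.4, 25.7, 17.5]]
224 [[-8.5, 24.7, 15.6], [0.9, 23.0, 16.2], [0.7, -140.9, 68.1]]
228 [[-8.4, 21.7, 14.4], [0.9, 21.6, 14.4], [10.3, 22.3, 14.2]]
232 [[-8.2, 18.9, 13.2], [0.9, 20.4, 12.7], [10.2, 20.2, 12.7]]
236 [[-8.3, 20.0, 10.6], [0.9, 19.5, 10.8], [10.2, 19.4, 10.9]]
240 [[-8.1, 15.0, 10.3], [0.9, 14.4, 10.5], [9.9, 13.8, 10.7]]
244 [[-8.0, 14.0, 8.6], [0.9, 13.6, 8.7], [9.9, 14.0, 8.6]]
248 [[-8.1, 14.1, 6.4], [0.9, 12.5, 7.0], [9.9, 14.2, 6.3]]
252 [[-8.1, 14.7, 4.0], [0.9, 14.8, 4.0], [10.0, 14.0, 4.3]]
256 [[-8.2, 14.5, 1.9], [0.9, 14.2, 2.0], [10.0, 14.7, 1.8]]
260 [[-8.2, 15.0, -0.5], [0.9, 12.5, 0.6], [10.0, 14.2, -0.2]]
264 [[-8.2, 13.9, -2.2], [0.9, 13.9, -2.2], [10.0, 13.4, -2.0]]
268 [[-8.2, 13.9, -4.4], [0.9, 14.0, -4.5], [10.1, 13.9, -4.4]]
272 [[-8.2, 13.1, -6.3], [0.9, 12.4, -5.9], [10.1, 13.6, -6.5]]
276 [[-8.3, 14.3, -9.1], [0.9, 13.1, -8.5], [10.2, 14.2, -9.0]]
280 [[-8.3, 13.8, -11.1], [0.9, 13.9, -11.1], [10.2, 13.6, -11.0]]
284 [[-8.4, 14.4, -13.7], [0.9, 14.3, -13.6], [10.2, 12.8, -12.8]]
288 [[-8.4, 13.9, -15.7], [0.9, 14.1, -15.8], [10.2, 13.2, -15.3]]
292 [[-3.4, -71.8, 29.7], [0.8, -72.4, 30.0], [5.0, -71.7, 29.6]]
296 [[-3.2, -74.4, 30.1], [0.8, -73.4, 29.5], [4.8, -75.1, 30.5]]
249 218 [-0.0133  0.027   0.0182]
303 218 [0.0152 0.027  0.0182]
250 238 [-0.0119  0.0135  0.0119]
302 238 [0.0138 0.0135 0.0119]
```

Call:
servo_tool(
  rows=[
    [20,[-0.178,-0.12,0.017],[0,-28,0]],
    [20,[-0.178,-0.12,0.017],[0,-28,0]],
    [20,[-0.178,-0.12,0.017],[0,-28,0]],
    [20,[-0.178,-0.12,0.017],[0,-28,0]],
    [20,[-0.178,-0.12,0.017],[0,-28,0]],
    [20,[-0.178,-0.12,0.017],[0,-28,0]],
    [20,[-0.178,-0.12,0.017],[0,-28,0]],
  ],
)

```text
t: 6.3
position: [0.4597, 0.1009, 0.3384]
ee_rot: [-0.326, -0.627, 0.627, 0.328]
wrist_force: [0.5, 0.6, -0.3]
width: 0.0281
```

```bash
python3 - <<'E'
from h import *
s=st()
go((.515,-.136,.30),145)
E
```

```text
t 6.3 p [0.4597 0.1009 0.3384] jaw 124.88 tilt [ 0.0016 -1.      0.0018] F [ 0.47  0.55 -0.32] w 0.0281 q [ 0.52  0.43 -1.14  1.74  0.41  1.24  1.46]
shift [-0.226   0.0382  0.09  ] turn [ -0.09 -20.12   0.11] rows 4.9
```

```bash
python3 - <<'E'
from h import *
go((.561,-.038,.335),145)
E
```

```text
shift [-0.1719  0.0032 -0.0037] turn [ -0.09 -20.12   0.11] rows 3.4
```

Call:
servo_tool(
  rows=[
    [20,[-0.172,0.003,-0.004],[0,-20,0]],
    [20,[-0.172,0.003,-0.004],[0,-20,0]],
    [20,[-0.172,0.003,-0.004],[0,-20,0]],
    [20,[-0.172,0.003,-0.004],[0,-20,0]],
    [20,[-0.172,0.003,-0.004],[0,-20,0]],
    [20,[-0.172,0.003,-0.004],[0,-20,0]],
  ],
)

```text
t: 6.9
position: [0.5613, -0.0353, 0.3354]
ee_rot: [0.211, 0.675, -0.674, -0.213]
wrist_force: [-0.4, 1.0, -0.0]
width: 0.0277
```

```bash
python3 - <<'E'
from h import *
s=st()
c=snap("wrist"); b=load("side")
print(proj(c,(.54,-.083,.075)))
A=cv2.resize(c["frame"][:300,:,::-1],None,fx=1.42,fy=1.42,interpolation=cv2.INTER_CUBIC)[:, :795]
B=cv2.resize(b["frame"][168:250,232:316,::-1],None,fx=6,fy=6,interpolation=cv2.INTER_CUBIC)
print(A.shape,B.shape)
cv2.imwrite("pics/w4.png",A);cv2.imwrite("pics/s1.png",B)
E
```

```text
t 6.9 p [ 0.5613 -0.0353  0.3354] jaw 145.11 tilt [ 3.6e-03 -1.0e+00 -2.0e-04] F [-0.39  0.96 -0.04] w 0.0277 q [ 0.68  0.63 -1.17  1.51  0.58  1.39  2.01]
[np.float64(266.5258765772241), np.float64(134.9842770299574)]
(426, 795, 3) (492, 504, 3)
```

View pics/w4.png

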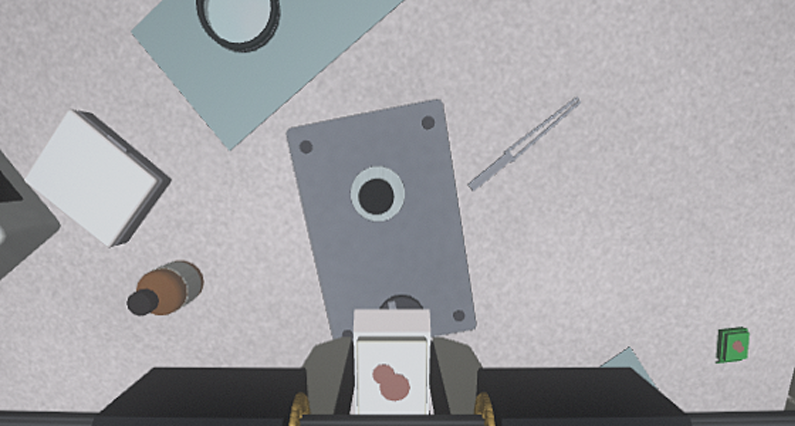

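View pics/s1.png

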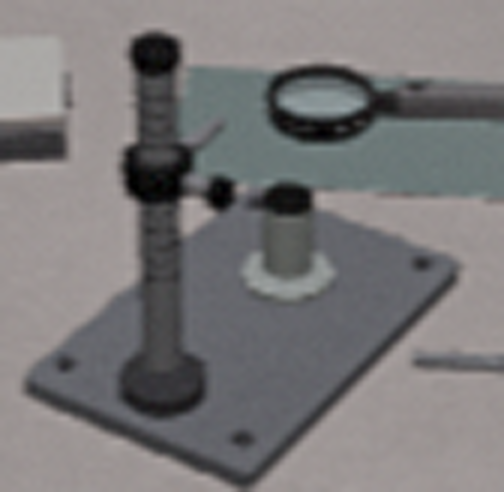

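The wrist view shows the pillar top as a black disc at crop (376,197), with the magnifier above it at (238,10). In the side crop the pointer runs from collar (190,145) to tip (222,123), and the clamp screw is at (220,190). I'll shift 65 mm towards the column so the pointer comes into the wrist camera's view.

Call:
servo_tool(
  rows=[
    [20,[0,0,-0.065],[0,0,0]],
    [20,[0,0,-0.065],[0,0,0]],
    [20,[0,0,-0.065],[0,0,0]],
    [20,[0,0,-0.065],[0,0,0]],
    [20,[0,0,-0.065],[0,0,0]],
  ],
)

```text
t: 7.45
position: [0.5987, 0.015, 0.3368]
ee_rot: [-0.213, -0.674, 0.675, 0.213]
wrist_force: [0.7, -1.0, -0.0]
width: 0.028
```

```bash
python3 - <<'E'
from h import *
c0=load("wrist")
def pil(c):
    g=c["frame"].max(2); u0,v0=proj(c,(.54,-.083,.075)); m=np.zeros_like(g); 
    yy,xx=np.mgrid[:420,:560]; mm=((g<60)&(np.hypot(xx-u0,yy-v0)<28)).astype(np.uint8)
    n,l,stt,ct=cv2.connectedComponentsWithStats(mm); i=1+np.argmax(stt[1:,4]); u,v=ct[i]
    z=dep(c,int(u),int(v),3)[2]; d=c["depth"][l==i]; print("pillar px",ct[i].round(1),stt[i],"P",onz(c,u,v,.075).round(4),"depth z",z.round(4))
pil(c0)
s=st(); c=snap("wrist")
pil(c)
w=[proj(c,np.array([.54,-.083,.17])+d*np.array([.4226,.9063,0])) for d in(.068,.106)]; print(w)
u,v=map(int,w[0]); x,y=max(0,u-70),max(0,v-60); print(x,y)
cv2.imwrite("pics/w5.png",cv2.resize(c["frame"][y:y+120,x:x+140,::-1],None,fx=5,fy=5,interpolation=cv2.INTER_CUBIC))
E
```

```text
pillar px [265.1 137.7] [253 126  24  25 133] P [ 0.5432 -0.0814  0.075 ] depth z 0.0751
t 7.45 p [0.5987 0.015  0.3368] jaw 144.91 tilt [-6.0e-04 -1.0e+00  1.2e-03] F [ 0.68 -1.02 -0.03] w 0.028 q [ 0.53  0.67 -1.13  1.41  0.6   1.43  1.94]
pillar px [267.4  83.5] [255  71  24  26 245] P [ 0.5433 -0.0806  0.075 ] depth z 0.0746
[[np.float64(279.74642138797367), np.float64(144.30023922788894)], [np.float64(286.68513101274965), np.float64(184.39739263388557)]]
209 84
```

View pics/w5.png

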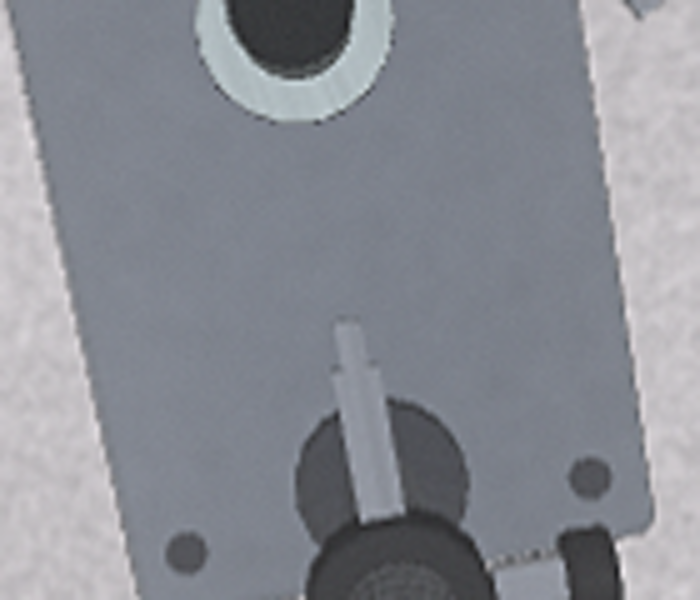

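The pointer is clear: tip at crop (348,322), running to the collar at (385,515). Measuring its height and refining the pillar centre.

```bash
python3 - <<'E'
from h import *
c=load("wrist"); g=cv2.GaussianBlur(c["frame"],(3,3),0).max(2)
for t in(75,90,105):
    yy,xx=np.mgrid[:420,:560]; mm=((g<t)&(np.hypot(xx-267,yy-84)<22)).astype(np.uint8)
    n,l,stt,ct=cv2.connectedComponentsWithStats(mm); i=1+np.argmax(stt[1:,4]); x,y,w,h,_=stt[i]
    print(t,stt[i],ct[i].round(1),onz(c,*ct[i],.075).round(4), "diam",np.linalg.norm(onz(c,x-.5,y+h/2,.075)-onz(c,x+w-.5,y+h/2,.075)).round(4))
P=[]
for f in np.linspace(.06,.95,16):
    u=278.9+f*(285.5-278.9); v=148.5+f*(187-148.5); p=dep(c,int(round(u)),int(round(v)),0); P.append(p); 
P=np.array(P); print((P*1000).round(1).tolist()); print(np.median(P[:,2]))
for u,v in[(270,110),(262,130),(300,150),(285,210)]: print(dep(c,u,v,2).round(4))
print("tip",onz(c,278.6,148.4,np.median(P[:,2])).round(4))
E
```

```text
75 [255  71  24  27 508] [266.7  84. ] [ 0.5443 -0.0806  0.075 ] diam 0.0277
90 [255  71  24  28 538] [266.6  84.2] [ 0.5444 -0.0805  0.075 ] diam 0.0277
105 [254  71  26  28 561] [266.8  84.3] [ 0.5444 -0.0803  0.075 ] diam 0.03
[[573.1, -16.1, 161.5], [573.4, -14.1, 162.0], [574.5, -12.5, 162.0], [576.2, -10.1, 161.6], [576.5, -8.0, 161.6], [577.5, -6.6, 162.8], [578.4, -3.7, 162.6], [579.5, -2.1, 162.4], [580.6, -0.5, 162.1], [580.9, 1.7, 162.0], [582.5, 4.0, 162.6], [582.8, 6.1, 162.9], [584.0, 7.8, 161.9], [585.5, 9.8, 164.5], [586.0, 12.4, 162.0], [587.0, 13.9, 162.9]]
0.16205494071246573
[ 0.5577 -0.0566  0.0183]
[ 0.5817 -0.0415  0.0184]
[0.5547 0.0105 0.0179]
[0.593  0.0193 0.2262]
tip [ 0.572  -0.0184  0.1621]
```

```bash
python3 - <<'E'
from h import *
s=st(); go((.5433,-.0825,.335),145)
E
```

```text
t 7.5 p [0.5989 0.0146 0.3368] jaw 144.85 tilt [-7.0e-04 -1.0e+00  1.1e-03] F [ 0.04 -0.05 -0.53] w 0.0274 q [ 0.53  0.67 -1.13  1.41  0.6   1.43  1.94]
shift [-0.0104  0.0019  0.1114] turn [-0.06 -0.15 -0.04] rows 2.2
```

Call:
servo_tool(
  rows=[
    [20,[-0.0104,0.002,0.1114],[0,0,0]],
    [20,[-0.0104,0.002,0.1114],[0,0,0]],
    [20,[-0.0104,0.002,0.1114],[0,0,0]],
    [20,[-0.0104,0.052,0.1114],[0,0,0]],
    [20,[-0.0104,0.102,0.1114],[0,0,0]],
    [20,[-0.0104,0.152,0.1114],[0,0,0]],
    [20,[-0.0104,0.192,0.1114],[0,0,0]],
    [20,[-0.0104,0.192,0.1114],[0,0,0]],
  ],
)

```text
t: 8.3
position: [0.5401, -0.0834, 0.1399]
ee_rot: [-0.21, -0.673, 0.675, 0.217]
wrist_force: [-0.8, -0.5, -0.2]
width: 0.0278
```

Call:
servo_tool(
  rows=[
    [20,[0,0,0],[0,0,0]],
    [20,[0,0,0],[0,0,0]],
  ],
)

```text
t: 8.5
position: [0.5456, -0.0813, 0.1474]
ee_rot: [0.215, 0.675, -0.673, -0.212]
wrist_force: [0.2, 0.1, -0.4]
width: 0.0277
```

```bash
python3 - <<'E'
from h import *
s=st(); go((.5433,-.0825,.1055),145)
E
```

```text
t 8.5 p [ 0.5456 -0.0813  0.1474] jaw 144.87 tilt [-0.0038 -1.     -0.0033] F [ 0.17  0.15 -0.42] w 0.0277 q [ 0.71  0.79 -1.03  1.81  0.8   1.02  1.88]
shift [0.0013 0.0419 0.0025] turn [ 0.19 -0.13 -0.22] rows 0.8
```

Call:
servo_tool(
  rows=[
    [20,[0,0,0],[0,0,0]],
    [20,[0,0,0],[0,0,0]],
    [20,[0,0,0],[0,0,0]],
  ],
)

```text
t: 8.8
position: [0.5443, -0.0819, 0.1457]
ee_rot: [0.214, 0.674, -0.674, -0.213]
wrist_force: [0.1, -0.2, -0.7]
width: 0.0282
```

```bash
python3 - <<'E'
from h import *
s=st(); go((.5433,-.0825,.1055),145)
E
```

```text
t 8.8 p [ 0.5443 -0.0819  0.1457] jaw 144.87 tilt [-1.7e-03 -1.0e+00 -7.0e-04] F [ 0.12 -0.18 -0.67] w 0.0282 q [ 0.71  0.8  -1.03  1.81  0.8   1.02  1.88]
shift [0.0005 0.0402 0.0011] turn [ 0.04 -0.13 -0.1 ] rows 0.8
```

Descending slowly, watching for contact.

Call:
servo_tool(
  rows=[
    [20,[0,0.01,0.0005],[0,0,0]],
    [20,[0,0.02,0.001],[0,0,0]],
    [20,[0,0.03,0.001],[0,0,0]],
    [20,[0,0.035,0.001],[0,0,0]],
    [20,[0,0.038,0.001],[0,0,0]],
    [20,[0,0.04,0.001],[0,0,0]],
    [20,[0,0.04,0.001],[0,0,0]],
    [20,[0,0.04,0.001],[0,0,0]],
  ],
)

```text
t: 9.6
position: [0.5435, -0.0826, 0.1049]
ee_rot: [0.213, 0.674, -0.674, -0.213]
wrist_force: [0.1, -0.5, 0.6]
width: 0.0276
```

Call:
servo_tool(
  rows=[
    [20,[0,0.0005,0],[0,0,0]],
    [20,[0,0.001,0],[0,0,0]],
    [20,[0,0.0015,0],[0,0,0]],
    [20,[0,0.002,0],[0,0,0]],
    [20,[0,0.002,0],[0,0,0]],
    [20,[0,0.002,0],[0,0,0]],
  ],
)

```text
t: 10.2
position: [0.5432, -0.0827, 0.1027]
ee_rot: [0.213, 0.674, -0.674, -0.213]
wrist_force: [-0.1, 0.7, -0.4]
width: 0.0278
```

```bash
python3 - <<'E'
from h import *
s=st()
E
```

```text
t 10.2 p [ 0.5432 -0.0827  0.1027] jaw 144.89 tilt [ 1.e-04 -1.e+00 -1.e-04] F [-0.07  0.68 -0.37] w 0.0278 q [ 0.68  0.85 -0.98  1.85  0.87  0.94  1.83]
```

Call:
servo_tool(
  rows=[
    [20,[0,0.0003,0],[0,0,0]],
    [20,[0,0.0006,0],[0,0,0]],
    [20,[0,0.0006,0],[0,0,0]],
  ],
)

```text
t: 10.5
position: [0.5433, -0.0827, 0.1026]
ee_rot: [-0.213, -0.674, 0.674, 0.213]
wrist_force: [-2.0, 0.2, 4.3]
width: 0.0275
```

Call:
servo_tool(
  rows=[
    [20,[0,0.0003,0],[0,0,0]],
    [20,[0,0.0006,0],[0,0,0]],
    [20,[0,0.0006,0],[0,0,0]],
  ],
)

```text
t: 10.8
position: [0.5433, -0.0826, 0.1026]
ee_rot: [-0.213, -0.674, 0.674, 0.213]
wrist_force: [-3.0, -1.5, 9.1]
width: 0.0281
```

Contact (4 to 9 N). Easing off and opening.

Call:
servo_tool(
  rows=[
    [20,[0,-0.0009,0],[0,0,0]],
    [20,[0,-0.0009,0],[0,0,0]],
    [65,[0,-0.0009,0],[0,0,0]],
    [65,[0,-0.0009,0],[0,0,0]],
    [65,[0,-0.0009,0],[0,0,0]],
    [65,[0,-0.0009,0],[0,0,0]],
    [65,[0,-0.0009,0],[0,0,0]],
    [65,[0,-0.0009,0],[0,0,0]],
  ],
)

```text
t: 11.6
position: [0.5433, -0.0827, 0.1023]
ee_rot: [0.213, 0.674, -0.674, -0.213]
wrist_force: [0.6, 0.5, -0.4]
width: 0.0603
```

Call:
servo_tool(
  rows=[
    [65,[0,-0.003,0],[0,0,0]],
    [65,[0,-0.01,0],[0,0,0]],
    [65,[0,-0.03,0],[0,0,0]],
    [65,[0,-0.06,0],[0,0,0]],
    [65,[0,-0.1,0],[0,0,0]],
    [65,[0,-0.14,0],[0,0,0]],
    [65,[0,-0.18,0],[0,0,0]],
    [65,[0,-0.22,0],[0,0,0]],
  ],
)

```text
t: 12.4
position: [0.5429, -0.0824, 0.3247]
ee_rot: [0.213, 0.674, -0.674, -0.213]
wrist_force: [0.6, 0.1, -0.7]
width: 0.0607
```

Call:
servo_tool(
  rows=[
    [100,[0,0,-0.05],[0,0,0]],
    [100,[0,0,-0.05],[0,0,0]],
    [100,[0,0,-0.05],[0,0,0]],
    [100,[0,0,-0.05],[0,0,0]],
    [100,[0,0,-0.05],[0,0,0]],
    [100,[0,0,-0.05],[0,0,0]],
  ],
)

```text
t: 13.0
position: [0.5717, -0.0429, 0.322]
ee_rot: [-0.214, -0.674, 0.674, 0.214]
wrist_force: [0.1, -0.0, -0.4]
width: 0.0928
```

```bash
python3 - <<'E'
from h import *
s=st(); c=snap("wrist"); u,v=proj(c,(.5437,-.081,.08)); x,y=int(u-40),int(max(0,v-30)); print(u,v,x,y)
cv2.imwrite("pics/w6.png",cv2.resize(c["frame"][y:y+60,x:x+80,::-1],None,fx=9,fy=9,interpolation=cv2.INTER_CUBIC))
E
```

```text
t 13.0 p [ 0.5717 -0.0429  0.322 ] jaw 144.8 tilt [ 5.e-04 -1.e+00  7.e-04] F [ 0.07 -0.   -0.39] w 0.0928 q [ 0.67  0.65 -1.15  1.51  0.6   1.37  2.01]
276.31769959838766 139.47571884071178 236 109
```

View pics/w6.png

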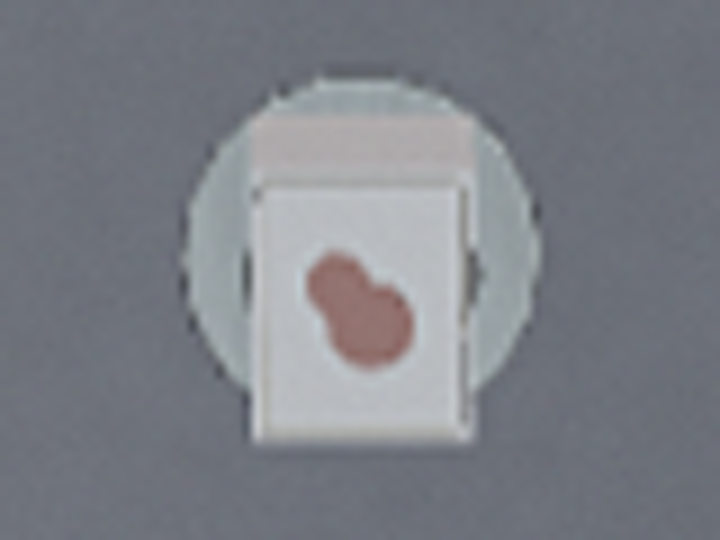

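The cassette sits flat on the pillar with equal slivers of pillar either side, at (246,270) and (478,275), and within about 1 mm lengthwise. Next is the magnifier. I'll unwind the wrist to jaw heading about -82°, so the camera looks over the lens.

```bash
python3 - <<'E'
from h import *
c=load("wrist")
g=lambda u,v,z:onz(c,236+u/9,109+v/9,z)
n=(g(252,115,.0755)+g(472,115,.0755))/2; f=(g(252,440,.083)+g(472,440,.083))/2
print("cass near,far,centre",n.round(4),f.round(4),((n+f)/2).round(4),"len",np.linalg.norm((n-f)[:2]).round(4),"pillar mid",((g(243,275,.075)+g(485,275,.075))/2).round(4))
P=np.array([dep(c,u,v,0) for v in range(132,156,2) for u in range(268,286,3)]); A=np.c_[P[:,:2],np.ones(len(P))]; k=np.linalg.lstsq(A,P[:,2],rcond=None)[0]; print("wax slope",k[:2].round(3),"z",np.median(P[:,2]).round(4))
go((.52,-.2,.33),85)
E
```

```text
cass near,far,centre [ 0.5325 -0.0971  0.0755] [ 0.5557 -0.0642  0.083 ] [ 0.5441 -0.0807  0.0793] len 0.0402 pillar mid [ 0.5438 -0.0806  0.075 ]
wax slope [-0.004 -0.015] z 0.0891
shift [-0.0483 -0.0078  0.1583] turn [-4.000e-02  5.981e+01  0.000e+00] rows 7.0
```

Cassette centre (0.5441,-0.0807) against pillar (0.5438,-0.0806); wax top is level at z 0.089. That's a good placement.

Call:
servo_tool(
  rows=[
    [100,[-0.048,-0.01,0.158],[0,60,0]],
    [100,[-0.048,-0.01,0.158],[0,60,0]],
    [100,[-0.048,-0.01,0.158],[0,60,0]],
    [100,[-0.048,-0.01,0.158],[0,60,0]],
    [100,[-0.048,-0.01,0.158],[0,60,0]],
    [100,[-0.048,-0.01,0.158],[0,60,0]],
    [100,[-0.048,-0.01,0.158],[0,60,0]],
    [100,[-0.048,-0.01,0.158],[0,60,0]],
  ],
)

```text
t: 13.85
position: [0.5201, -0.1989, 0.3326]
ee_rot: [0.522, 0.477, -0.477, -0.522]
wrist_force: [0.2, -0.1, 0.6]
width: 0.0933
```

Call:
servo_tool(
  rows=[
    [100,[0,0,0],[0,60,0]],
    [100,[0,0,0],[0,60,0]],
    [100,[0,0,0],[0,60,0]],
    [100,[0,0,0],[0,60,0]],
    [100,[0,0,0],[0,60,0]],
    [100,[0,0,0],[0,60,0]],
    [100,[0,0,0],[0,60,0]],
    [100,[0,0,0],[0,60,0]],
  ],
)

```text
t: 14.65
position: [0.5203, -0.1986, 0.3323]
ee_rot: [0.69, 0.153, -0.154, -0.69]
wrist_force: [0.1, 0.2, 0.7]
width: 0.0933
```

Call:
servo_tool(
  rows=[
    [100,[0,0,0],[0,60,0]],
    [100,[0,0,0],[0,60,0]],
    [100,[0,0,0],[0,60,0]],
    [100,[0,0,0],[0,60,0]],
    [100,[0,0,0],[0,60,0]],
    [100,[0,0,0],[0,60,0]],
    [100,[0,0,0],[0,60,0]],
    [100,[0,0,0],[0,60,0]],
  ],
)

```text
t: 15.45
position: [0.5203, -0.1985, 0.3322]
ee_rot: [0.675, -0.212, 0.211, -0.675]
wrist_force: [-0.7, -0.0, -0.6]
width: 0.0933
```

```bash
python3 - <<'E'
from h import *
s=st(); go((.44,-.30,.28),-82)
E
```

```text
t 15.45 p [ 0.5203 -0.1985  0.3322] jaw -34.82 tilt [-4.e-04 -1.e+00 -3.e-04] F [-0.72 -0.04 -0.62] w 0.0933 q [ 0.58  0.42 -0.38  1.55  0.16  1.21 -0.44]
shift [-0.008   0.0522 -0.1292] turn [ 3.000e-02  4.718e+01 -2.000e-02] rows 5.5
```

Call:
servo_tool(
  rows=[
    [100,[-0.008,0.052,-0.129],[0,47.2,0]],
    [100,[-0.008,0.052,-0.129],[0,47.2,0]],
    [100,[-0.008,0.052,-0.129],[0,47.2,0]],
    [100,[-0.008,0.052,-0.129],[0,47.2,0]],
    [100,[-0.008,0.052,-0.129],[0,47.2,0]],
    [100,[-0.008,0.052,-0.129],[0,47.2,0]],
    [100,[-0.008,0.052,-0.129],[0,47.2,0]],
    [100,[-0.008,0.052,-0.129],[0,47.2,0]],
  ],
)

```text
t: 16.25
position: [0.4397, -0.2994, 0.2802]
ee_rot: [-0.534, 0.464, -0.464, 0.534]
wrist_force: [-0.3, 0.6, 0.3]
width: 0.093
```

```bash
cat > mag.py <<'E'
from h import *
def rim(c,guess,zt,ztop):
    "fit circle to dark rim outline at height zt near guess"
    g=cv2.GaussianBlur(c["frame"],(3,3),0).max(2)
    u0,v0=proj(c,guess); e=[]
    for a in np.arange(0,360,3):
        # march inwards from 50 mm; first dark pixel = outer edge
        for r in np.arange(.050,.028,-.0003):
            u,v=proj(c,np.array(guess)+r*np.array([np.cos(np.radians(a)),np.sin(np.radians(a)),0]))
            iu,iv=int(round(u)),int(round(v))
            if 0<=iu<560 and 0<=iv<420 and g[iv,iu]<70: e.append(onz(c,u,v,ztop)); break
    E=np.array(e)[:,:2]; c0=E.mean(0)
    from scipy.optimize import least_squares
    f=least_squares(lambda p:np.hypot(*(E-p[:2]).T)-p[2],[*c0,.036],loss="soft_l1",f_scale=.0007)
    return f.x,len(E),np.std(f.fun)
E
python3 - <<'E'
from mag import *
s=st(); c=snap("wrist","w7.png"); u,v=proj(c,(.552,-.291,.02)); print(u,v,proj(c,(.46,-.305,.024)))
print(rim(c,(.552,-.291,.02),.02,.02))
a=np.load("last_top.npz")
# handle: points with z in 18..30mm by depth, x< lens-48mm
pts=[]
for vv in range(60,420,3):
    for uu in range(100,460,3):
        p=dep(c,uu,vv,0)
        if .016<p[2]<.034 and .36<p[0]<.62 and -.36<p[1]<-.23: pts.append([*p,uu,vv])
P=np.array(pts); H=P[P[:,0]<.50]; print(len(P),len(H))
m=H[:,:2].mean(0); w=np.linalg.svd(H[:,:2]-m)[2][0]; print("handle c",m.round(4),"heading",np.degrees(np.arctan2(w[1],w[0])).round(2),"z med",np.median(H[:,2]).round(4), "x range",H[:,0].min(),H[:,0].max(), "px",H[:,3:].min(0),H[:,3:].max(0))
E
```

```text
t 16.25 p [ 0.4397 -0.2994  0.2802] jaw -81.99 tilt [-4.e-04 -1.e+00 -2.e-04] F [-0.27  0.58  0.34] w 0.093 q [ 0.67  0.4  -0.16  1.71  0.07  1.04 -0.95]
282.7340249425267 82.44541226227167 [np.float64(283.30933169835333), np.float64(163.67010050415843)]
(array([ 0.55158244, -0.28827637,  0.03457289]), 120, np.float64(0.0026955028287794164))
280 128
handle c [ 0.4548 -0.3017] heading -171.51 z med 0.0235 x range 0.4082197139866365 0.4997471922892224 px [274. 129.] [286. 204.]
  return _methods._mean(a, axis=axis, dtype=dtype,
  ret = ret.dtype.type(ret / rcount)
```

View pics/w7.png

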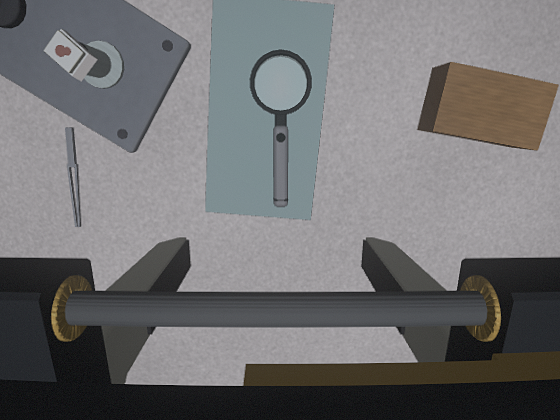

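The view shows the magnifier rim centred at about (281,82), handle from (281,125) to (281,207), aligned with the tool; the cassette is still on the pillar at (68,50). Refining with code.

```bash
python3 - <<'E'
from mag import *
from scipy.optimize import least_squares
c=load("wrist"); f=cv2.GaussianBlur(c["frame"],(3,3),0).astype(int); g=f.max(2)
m=((g<85)&(np.hypot(*(np.mgrid[:420,:560]-np.array([82,281])[:,None,None]))<40)).astype(np.uint8)
cn,_=cv2.findContours(m,cv2.RETR_CCOMP,cv2.CHAIN_APPROX_NONE)
for k in sorted(cn,key=len)[::-1][:2]:
    q=k[:,0,:].astype(float); q=q[q[:,1]<105]
    for z in(.020,.002):
        E=np.array([onz(c,u,v,z)[:2] for u,v in q])
        r=least_squares(lambda p:np.hypot(*(E-p[:2]).T)-p[2],[.552,-.289,.036],loss="soft_l1",f_scale=.0005)
        print(len(q),z,r.x.round(4),np.std(r.fun).round(5))
# handle edges & end by depth at full res
top=[];
for v in range(120,215):
    us=[u for u in range(262,300) if .014<dep(c,u,v,0)[2]<.036]
    if len(us)>3: top.append((v,(us[0]+us[-1])/2,us[-1]-us[0]+1))
T=np.array(top); print(T[0],T[-1],T[::12].tolist())
ax=np.array([onz(c,u,v,.024)[:2] for v,u,w in T if 130<v<200]); mm=ax.mean(0); w=np.linalg.svd(ax-mm)[2][0]; print("axis",mm.round(4),np.degrees(np.arctan(w[1]/w[0])).round(2),"end",onz(c,281,T[-1,0]+.5,.024).round(4))
E
```

```text
135 0.02 [ 0.5518 -0.2882  0.0346] 0.00036
135 0.002 [ 0.5537 -0.2881  0.0362] 0.00037
123 0.02 [ 0.5508 -0.2882  0.0311] 0.00032
123 0.002 [ 0.5527 -0.2882  0.0325] 0.00033
[120.  280.5  12. ] [206. 280.   7.] [[120.0, 280.5, 12.0], [132.0, 280.0, 15.0], [144.0, 280.0, 15.0], [156.0, 280.0, 15.0], [168.0, 280.0, 15.0], [180.0, 280.0, 15.0], [192.0, 280.0, 15.0], [204.0, 280.0, 13.0]]
axis [ 0.4575 -0.3013] 8.18 end [ 0.407  -0.3099  0.024 ]
  return _methods._mean(a, axis=axis, dtype=dtype,
  ret = ret.dtype.type(ret / rcount)
```

```bash
python3 - <<'E'
from h import *
s=st(); go((.4684,-.2995,.0295),-81.85)
E
```

```text
t 16.3 p [ 0.4397 -0.2995  0.2802] jaw -82.06 tilt [-4.e-04 -1.e+00 -2.e-04] F [0.14 0.41 0.77] w 0.0933 q [ 0.67  0.4  -0.16  1.71  0.07  1.04 -0.95]
shift [0.0041 0.2507 0.0285] turn [ 0.01 -0.21 -0.02] rows 5.0
```

Call:
servo_tool(
  rows=[
    [100,[0.004,0.01,0.0285],[0,0,0]],
    [100,[0.004,0.05,0.0285],[0,0,0]],
    [100,[0.004,0.09,0.0285],[0,0,0]],
    [100,[0.004,0.13,0.0285],[0,0,0]],
    [100,[0.004,0.17,0.0285],[0,0,0]],
    [100,[0.004,0.2,0.0285],[0,0,0]],
    [100,[0.004,0.21,0.0285],[0,0,0]],
    [100,[0.004,0.21,0.0285],[0,0,0]],
  ],
)

```text
t: 17.1
position: [0.4679, -0.2993, 0.0693]
ee_rot: [0.533, -0.466, 0.464, -0.533]
wrist_force: [0.9, 0.6, 0.1]
width: 0.093
```

Call:
servo_tool(
  rows=[
    [100,[0,0,0],[0,0,0]],
    [100,[0,0,0],[0,0,0]],
  ],
)

```text
t: 17.3
position: [0.4697, -0.3004, 0.0722]
ee_rot: [-0.532, 0.464, -0.467, 0.533]
wrist_force: [0.1, -0.1, 0.0]
width: 0.0929
```

```bash
python3 - <<'E'
from h import *
s=st(); go((.4684,-.2995,.0295),-81.85)
E
```

```text
t 17.3 p [ 0.4697 -0.3004  0.0722] jaw -82.29 tilt [ 0.0022 -1.      0.0031] F [ 0.14 -0.11  0.01] w 0.0929 q [ 0.61  0.7  -0.12  1.87  0.14  0.58 -1.04]
shift [-0.0012  0.0427 -0.0013] turn [-0.18 -0.44  0.13] rows 0.9
```

Call:
servo_tool(
  rows=[
    [100,[0,0.015,0],[0,-0.2,0]],
    [100,[0,0.03,0],[0,-0.2,0]],
    [100,[0,0.037,0],[0,-0.2,0]],
    [100,[0,0.0405,0],[0,-0.2,0]],
    [100,[0,0.0405,0],[0,-0.2,0]],
    [100,[0,0.0405,0],[0,-0.2,0]],
    [10,[0,0.0405,0],[0,-0.2,0]],
    [10,[0,0.0405,0],[0,-0.2,0]],
  ],
  newtons=15,
)

```text
t: 18.1
position: [0.4687, -0.2999, 0.0303]
ee_rot: [-0.533, 0.464, -0.465, 0.533]
wrist_force: [-0.9, 0.3, 0.5]
width: 0.0817
```

Call:
servo_tool(
  rows=[
    [10,[0,0,0],[0,0,0]],
    [10,[0,0,0],[0,0,0]],
    [10,[0,0,0],[0,0,0]],
    [10,[0,0,0],[0,0,0]],
    [10,[0,0,0],[0,0,0]],
    [10,[0,0,0],[0,0,0]],
    [10,[0,0,0],[0,0,0]],
    [10,[0,0,0],[0,0,0]],
  ],
)

```text
t: 18.9
position: [0.4685, -0.2998, 0.0299]
ee_rot: [0.533, -0.464, 0.464, -0.533]
wrist_force: [-0.2, 0.5, 0.5]
width: 0.018
```

Call:
servo_tool(
  rows=[
    [10,[0,0,0],[0,0,0]],
    [10,[0,0,0],[0,0,0]],
    [10,[0,0,0],[0,0,0]],
    [10,[0,0,0],[0,0,0]],
    [10,[0,0,0],[0,0,0]],
  ],
  newtons=45,
)

```text
t: 19.4
position: [0.4684, -0.2997, 0.0298]
ee_rot: [-0.533, 0.464, -0.464, 0.533]
wrist_force: [-0.9, -0.5, -1.2]
width: 0.0175
```

```bash
python3 - <<'E'
from h import *
s=st()
E
```

```text
t 19.4 p [ 0.4684 -0.2997  0.0298] jaw -82.12 tilt [-0. -1.  0.] F [-0.88 -0.53 -1.2 ] w 0.0175 q [ 0.6   0.77 -0.1   1.89  0.15  0.5  -1.05]
```

Held (17.5 mm). Lifting.

Call:
servo_tool(
  rows=[
    [10,[0,-0.005,0],[0,0,0]],
    [10,[0,-0.015,0],[0,0,0]],
    [10,[0,-0.035,0],[0,0,0]],
    [10,[0,-0.065,0],[0,0,0]],
    [10,[0,-0.1,0],[0,0,0]],
    [10,[0,-0.135,0],[0,0,0]],
    [10,[0,-0.17,0],[0,0,0]],
    [10,[0,-0.2,0],[0,0,0]],
  ],
)

```text
t: 20.2
position: [0.4683, -0.2996, 0.2326]
ee_rot: [-0.533, 0.464, -0.465, 0.533]
wrist_force: [0.7, 0.2, -2.2]
width: 0.0178
```

Call:
servo_tool(
  rows=[
    [10,[0,-0.02,0],[0,0,0]],
    [10,[0,-0.02,0],[0,0,0]],
    [10,[0,-0.02,0],[0,0,0]],
    [10,[0,-0.02,0],[0,0,0]],
  ],
)

```text
t: 20.6
position: [0.4673, -0.2991, 0.2484]
ee_rot: [0.533, -0.466, 0.463, -0.533]
wrist_force: [0.3, 0.5, -1.5]
width: 0.0181
```

```bash
cat > rimt.py <<'E'
from h import *
from scipy.optimize import least_squares
def rimtool(c):
    "rim in tool frame: plane of its top from depth, circle from outline"
    T=c["T_tool_cam"]; g=cv2.GaussianBlur(c["frame"],(3,3),0).max(2); D=c["depth"]
    v,u=np.nonzero(D>0)
    K=np.array([[c["fx"],0,c["cx"]],[0,c["fy"],c["cy"]],[0,0,1]],float)
    r=cv2.undistortPoints(np.c_[u,v].astype(float)[:,None],K,np.array([float(c["k1"]),0,0,0]))[:,0]
    P=(np.c_[r,np.ones(len(r))]*D[v,u][:,None])@T[:3,:3].T+T[:3,3]
    rad=np.hypot(P[:,0],P[:,2]-.085)
    k=(rad>.031)&(rad<.0355)&(P[:,1]>-.01)&(P[:,1]<.03)&(g[v,u]<85); Q=P[k]
    k2=lambda p:np.c_[Q[:,0],Q[:,2],np.ones(len(Q))]@p-Q[:,1]
    p=least_squares(k2,[0,0,.01],loss="soft_l1",f_scale=.001).x
    n=p[0]*0+p[1]*.085+p[2]
    # angular coverage, and circle from outer pixels of dark mask at top height
    m=np.zeros(g.shape,np.uint8); kk=(rad<.05)&(P[:,1]<.035)&(P[:,1]>-.01)&(g[v,u]<85)&(P[:,2]>.045); m[v[kk],u[kk]]=1
    cn,_=cv2.findContours(m,cv2.RETR_CCOMP,cv2.CHAIN_APPROX_NONE)
    print("rim pts",k.sum(),"slope x,z deg",np.degrees(np.arctan(p[:2])).round(2),"top y at centre",n.round(4))
    for q in sorted(cn,key=len)[::-1][:2]:
        E=[]
        for a,b in q[:,0,:]:
            d=T[:3,:3]@ray(c,a,b); o=T[:3,3]; t=(p[0]*o[0]+p[1]*o[2]+p[2]-o[1])/(d[1]-p[0]*d[0]-p[1]*d[2]); w=o+d*t; E.append(w[[0,2]])
        E=np.array(E); E=E[E[:,1]>.06]
        f=least_squares(lambda s:np.hypot(*(E-s[:2]).T)-s[2],[0,.085,.036],loss="soft_l1",f_scale=.0005)
        print("circle x,z,r",f.x.round(4),len(E),np.std(f.fun).round(5))
E
python3 - <<'E'
from rimt import *
s=st(); c=snap("wrist","w8.png"); print(proj(c,np.array(s["position"])+R.from_quat(s["ee_rot"]).apply([0,.01,.085])))
rimtool(c)
go((.4597,-.093,.25),-82)
E
```

```text
t 20.6 p [ 0.4673 -0.2991  0.2484] jaw -82.1 tilt [-0.0021 -1.     -0.0027] F [ 0.28  0.53 -1.49] w 0.0181 q [ 0.64  0.47 -0.16  1.69  0.09  0.99 -0.99]
[np.float64(277.2962713079825), np.float64(85.61030529616893)]
rim pts 4680 slope x,z deg [-0.24  0.15] top y at centre 0.0104
circle x,z,r [-0.0006  0.0848  0.0348] 357 0.00021
circle x,z,r [-0.0006  0.0841  0.0299] 320 0.00015
shift [-0.2053 -0.0013  0.0206] turn [ 0.16 -0.11 -0.13] rows 4.1
```

The magnifier is level in the hand (<0.3°), with the lens at tool z 84.6 mm and rim mid-line 19 mm below the TCP. Moving over the block.

Call:
servo_tool(
  rows=[
    [10,[-0.03,0,0.003],[0,0,0]],
    [10,[-0.07,0,0.007],[0,0,0]],
    [10,[-0.11,0,0.011],[0,0,0]],
    [10,[-0.15,0,0.015],[0,0,0]],
    [10,[-0.185,0,0.019],[0,0,0]],
    [10,[-0.2045,0,0.0205],[0,0,0]],
    [10,[-0.2045,0,0.0205],[0,0,0]],
    [10,[-0.2045,0,0.0205],[0,0,0]],
  ],
)

```text
t: 21.45
position: [0.4603, -0.0948, 0.2491]
ee_rot: [0.534, -0.465, 0.464, -0.533]
wrist_force: [-0.1, -1.0, -0.9]
width: 0.0178
```

Call:
servo_tool(
  rows=[
    [10,[0,0,0],[0,0,0]],
    [10,[0,0,0],[0,0,0]],
    [10,[0,0,0],[0,0,0]],
    [10,[0,0,0],[0,0,0]],
  ],
)

```text
t: 21.85
position: [0.4606, -0.095, 0.2498]
ee_rot: [0.533, -0.465, 0.465, -0.533]
wrist_force: [0.5, -0.8, -1.2]
width: 0.0176
```

```bash
python3 - <<'E'
from h import *
s=st()
go((.4604,-.0939,.1789),-82)
E
```

```text
t 21.85 p [ 0.4606 -0.095   0.2498] jaw -82.19 tilt [ 0.e+00 -1.e+00 -1.e-04] F [ 0.46 -0.85 -1.17] w 0.0176 q [ 0.31  0.34 -0.21  1.91  0.09  0.9  -1.37]
shift [-0.0011  0.0709 -0.0001] turn [ 0.   -0.19  0.  ] rows 1.4
```

Call:
servo_tool(
  rows=[
    [10,[-0.001,0.01,0],[0,0,0]],
    [10,[-0.001,0.025,0],[0,0,0]],
    [10,[-0.001,0.04,0],[0,0,0]],
    [10,[-0.001,0.055,0],[0,0,0]],
    [10,[-0.001,0.065,0],[0,0,0]],
    [10,[-0.001,0.071,0],[0,0,0]],
    [10,[-0.001,0.071,0],[0,0,0]],
    [10,[-0.001,0.071,0],[0,0,0]],
  ],
)

```text
t: 22.65
position: [0.4609, -0.0933, 0.1791]
ee_rot: [-0.533, 0.464, -0.465, 0.533]
wrist_force: [0.4, -0.0, -1.1]
width: 0.0177
```

Call:
servo_tool(
  rows=[
    [10,[0,0,0],[0,0,0]],
    [10,[0,0,0],[0,0,0]],
    [10,[0,0,0],[0,0,0]],
    [10,[0,0,0],[0,0,0]],
    [10,[0,0,0],[0,0,0]],
  ],
)

```text
t: 23.15
position: [0.4606, -0.0934, 0.179]
ee_rot: [-0.533, 0.464, -0.464, 0.533]
wrist_force: [0.3, -0.6, -1.0]
width: 0.0175
```

```bash
python3 - <<'E'
from rimt import *
s=st(); go((.4604,-.0939,.1789),-82)
c=snap("wrist","w9.png"); rimtool(c)
M=R.from_quat(s["ee_rot"])
lc=s["position"]+M.apply([-.0006,.0194,.0846]); print("lens raw",lc.round(4),proj(c,lc))
f=c["frame"].astype(int); u0,v0=proj(c,(.544,-.081,.089)); print(u0,v0)
# red specimen, white wax, pointer through this view
rr=(f[:,:,0]-f[:,:,1]>35); rr[:max(0,int(v0)-50)]=0; rr[int(v0)+50:]=0
v,u=np.nonzero(rr); k=abs(u-u0)<60; print("specimen px",len(u[k]),u[k].mean() if k.any() else 0,v[k].mean() if k.any() else 0)
for uu,vv in[(int(u0),int(v0)),(int(u0)+8,int(v0)+8),(int(u0)-8,int(v0)-8)]: print(dep(c,uu,vv,2).round(4))
t=proj(c,(.572,-.0184,.162)); print("tip px",t)
if 0<t[0]<560 and 0<t[1]<420:
  for k in range(0,20,4):
    q=proj(c,np.array([.572,-.0184,.162])+k*.001*np.array([.4226,.9063,0])); print(dep(c,int(q[0]),int(q[1]),0).round(4))
# side/top
b=snap("side","side1.png"); a=snap("top","top1.png")
E
```

```text
t 23.15 p [ 0.4606 -0.0934  0.179 ] jaw -82.11 tilt [ 0.e+00 -1.e+00  2.e-04] F [ 0.28 -0.63 -0.97] w 0.0175 q [ 0.29  0.43 -0.19  2.01  0.12  0.71 -1.41]
shift [ 0.0005  0.0001 -0.0002] turn [-0.01 -0.11  0.  ] rows 0.0
rim pts 4842 slope x,z deg [-0.19  0.18] top y at centre 0.0103
circle x,z,r [-0.0006  0.0847  0.0349] 355 0.00021
circle x,z,r [-0.0006  0.0841  0.0299] 317 0.00014
lens raw [ 0.5443 -0.0811  0.1596] [np.float64(275.89721050149154), np.float64(88.56447912875136)]
275.5401852553975 98.7011882976185
specimen px 0 0 0
[ 0.5397 -0.0814  0.1658]
[ 0.5368 -0.0854  0.1658]
[ 0.5426 -0.0774  0.166 ]
tip px [np.float64(141.7613614705597), np.float64(2.8475129703629705)]
[ 0.5719 -0.0187  0.1636]
[ 0.5464 -0.0575  0.2612]
[ 0.5469 -0.0562  0.2614]
[ 0.5484 -0.0534  0.2582]
[ 0.5491 -0.0519  0.2581]
```

The lens is at (0.5443,-0.0811,0.1596) against a target of (0.5440,-0.0811,0.160), level within 0.2° and steady. Handing in.

```bash
python3 - <<'E'
from h import *
s=st(); print(finish_job())
E
```

```text
t 23.3 p [ 0.4605 -0.0933  0.1789] jaw -82.12 tilt [-1.e-04 -1.e+00  1.e-04] F [-0.31  0.1  -0.99] w 0.018 q [ 0.29  0.43 -0.19  2.01  0.12  0.71 -1.41]
the job is handed in; nothing more can be done
None
```

The wax cassette is on the pillar, released and wax face up. The magnifier is held by its handle with the lens over the block, and I handed the job in at 23.3 s of the 72 s allowed.

- **Cassette:** after release it measured about 0.3 mm from the pillar's centre. The wax top was level to within about 1°, at 89 mm. Pressing it down reached about 9 N before I eased off and let go.
- **Lens:** centred to about 0.3 mm by my measurements, level within 0.2°, with the rim's mid-line at about 159.6–159.7 mm. The pointer's height came out at 160 mm.
- **Hold:** it was steady at the end, with about 1 N on the wrist, which is the magnifier's weight.

Some things were less certain:
- **Pointer height:** one last pixel at the very edge of the picture read the pointer's top at 163.6 mm. The earlier average of 16 points gave 162 mm, and I kept that.
- **Camera offsets:** the wrist camera showed a sideways bias of about 1 mm. The top camera's first pillar position was about 4 mm off the later wrist measurement, so I used the wrist value.
- **Not checked:** with the lens in place, I couldn't re-measure the block beneath it. I saw it on the pillar just before I picked up the magnifier. I also didn't re-check the bystanders or the pointer's setting by eye at the end, but no unexpected force showed on any move.

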